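Chock the ring-blank tubes and lap the case doors shut

ROBOT

A 6-joint arm with a two-finger parallel gripper is mounted at the origin on the work surface. World frame = base frame: x ahead of the robot, y to its left, z up, the work surface at z = 0. Lengths are in m, angles in rad, forces in N, time in s.
With the tool pointing down it reaches from about 0.275 to 0.875 m from the base axis. Payload 12.5 kg.
Tool frame: the origin (TCP) lies midway between the tips of the shut fingers; the grasp point (between the pads) lies 19 mm behind it; z points along the fingers, y is the direction in which the jaws open and shut (so a half turn about z gives the same grasp; the last joint's range is limited). The gripper opens to 85 mm and grips with 20 to 120 N. Pads are 22 mm wide; open, the fingers measure 114 mm over their backs; the gripper's body (76 mm by 85 mm) begins 54 mm behind the grasp point. The pads swing forward as they close: fully open they stand 13 mm farther back than shut.
Start: joints at [-1.402, 0.351, 1.652, -0, 1.139, -0.085], TCP at [0.138, -0.532, 0.231] pointing down, gripper open.
Joint ranges: [-2.75, 2.75], [-0.79, 2.1], [0.01, 2.65], [-1.57, 4.71], [0.07, 3.14], [-2.87, 2.87]. Speed limits (rad/s): [2.22, 2.22, 2.79, 3.14, 3.14, 3.14].

INTERFACE

Orientations are given as a unit quaternion [w, x, y, z].
In Python, from cell import arm gives the robot as it stands.
- The arm moves only by the tool step_arm, never from a script. Its argument "motion" is a list of rows, each a list of 7 numbers: the finger opening in m, from 0 to 0.0854, then the shift along the tool's x, y, z in m, then the turn, a rotation vector about the tool's x, y, z in rad. A call has 1 to 10 rows; each row shifts and turns the commanded pose from where the row before left it, along the tool's axes as they then stand; what a row does not reach is not made up. A row lasts 1/10 s, in which the tool goes at most 50 mm and 8.59 degrees, less where a joint would pass 70% of its speed; a pose out of reach is approached as far as the arm can. A call with a gripper value outside its range is refused whole. The fingers move at their own pace and stop on an object; "newtons" is the grip in N (left out, the last holds). Time passes only in rows, so rows that do not move let the fingers close. It gives the time, the measured TCP pose, the force and the opening at its end, in the units of the state.
- arm.observe(): the state, without advancing time (a new reading comes with each control period).
- arm.camera(name): name is "scene" or "top" or "wrist"; returns the picture (420x560x3 uint8, blue, green, red); there is no depth.
- arm.camera_params(name): a dict with "camera_matrix" (3x3 intrinsics, pixels), "world_from_camera" (4x4, takes a point from camera to world coordinates); the wrist camera has in their place "mount" (4x4, takes a point from camera to tool coordinates, whose origin is the TCP and whose axes are the flange's). Camera axes: x right, y down, z forward; pixel columns grow to the right and rows downward; lengths in m; the calibration is good to about 2 mm. A picture is of the moment at which its call begins: read the wrist's pose just before it. camera_params takes no time and is no camera call.
- arm.sign_off(): hands the job in, once; it reports no verdict.
The state is a dict: "clock": time; "q": joint angles; "qvel": joint speeds; "joint_efforts": joint torques, N m; "eef_pos": TCP position; "ee_rot": TCP orientation; "force": force on the tool from outside, world axes, zero at the start; "ft_torque": the same for the moment, N m; "width": finger opening in m.
Only numpy, scipy, OpenCV 4.12 (cv2) and the standard library are available. Lean on these libraries where they do the work, as an engineer would, in place of code of your own. Each camera call takes 0.05 s, during which the arm holds its last target. There are 200 camera calls.

TASK

Set the orange chock upright on the case floor, square and centred across its width, between the tubes and the wall nearest the robot, rubber nose against the nearest tube, and push the whole row up tight against the far wall so that it cannot roll apart. Then shut the case fully: first the white rebated leaf, while the other is still open, and last the blue leaf, so that its yellow flange laps over the white leaf's tongue. Leave the tub, the jar and the brush where they are.

Things in the scene. Friction and masses are not known exactly. Their poses are not given: they have to be found in the camera images.
- case: Blue case fixed to the bench, open on top, 246 mm (its x) by 200 mm (its y), 86 mm high, walls 8 mm, floor 6 mm thick. Origin: centre of its underside. Its x points away from the robot, within 0.35 rad; inner wall faces at x = +115 mm (far) and -115 mm (near), y = +-92 mm. Three tubes lie across it. Two leaves, 246 mm along x, are hinged on its +y and -y top edges and start open, leaning outward.
- rebated_leaf (a joint): Angle of the white leaf, hinged on the case's +y top edge: 0 shut (level), pi/2 upright, limit 2.1; starts at 1.65 to 2.0. Stiff hinge, stays anywhere; 3 to 5 N at the free edge pushes it over, from outside, then down from above. 10 mm thick for 90 mm from the hinge, then a black tongue 18 mm wide, of only the lower 4.5 mm.
- flanged_leaf (a joint): Angle of the blue leaf, hinged on the case's -y top edge: same senses, range, start and stiffness. 10 mm thick for 90 mm from the hinge, then a yellow flange 17 mm wide, of only the upper 4.5 mm, which lies over the black tongue when both are shut. If this leaf is shut first, the tongue lands on the flange and the white leaf cannot shut.
- rebated_leaf_hinge (a point): Middle of the white leaf's hinge line, at the case's top edge (86 mm above the bench). The line runs along the case's x; the leaf's underside, when shut, is at this height.
- flanged_leaf_hinge (a point): Middle of the blue leaf's hinge line, at the case's top edge (86 mm above the bench).
- rebated_leaf_edge (a point): Middle of the white leaf's free edge (the tongue's tip), 108 mm from the hinge, level with half of the leaf's thickness.
- flanged_leaf_edge (a point): Middle of the blue leaf's free edge (the flange's tip), 107 mm from the hinge, level with half of the leaf's thickness.
- chock_center (a point): Centre of the orange chock, 36 mm above its underside; it starts upright on the bench. 90 mm long (its y), 24 mm high, x from -25 to +25 mm, 0.15 to 0.3 kg. On top an upright grip rib centred here: 16 mm thick in x, 60 mm long in y, 24 to 72 mm above the underside (tubes reach 40 mm). Its x points to its black rubber nose, a slope 60 degrees from the floor.
- chock_nose (a point): Foot of the chock's rubber slope, 25 mm along the chock's x from its centre, at the level of its underside. When it touches a 40 mm tube on the same floor, this point is 11.5 mm short of the tube's axis; with the whole row tight it is 3.5 mm along the case's x from the case's origin.
- tube_far_center (a point): Centre of the farthest steel tube, 40 mm in diameter, 140 mm long, lying on its side on the case's floor with its axis along the case's y, about 0.25 kg; it rolls freely along the case's x. The row starts with gaps.
- tube_mid_center (a point): Centre of the middle steel tube, 40 mm in diameter, 140 mm long, lying on its side on the case's floor with its axis along the case's y, about 0.25 kg; it rolls freely along the case's x. The row starts with gaps.
- tube_near_center (a point): Centre of the nearest steel tube, 40 mm in diameter, 140 mm long, lying on its side on the case's floor with its axis along the case's y, about 0.25 kg; it rolls freely along the case's x. The row starts with gaps.
- tub: White tub, 90 mm across, 55 mm high; origin under its centre. Bystander.
- jar: Black jar, 60 mm across, 65 mm high; origin under its centre. Bystander.
- brush: Bench brush, 170 mm long, lying; origin under its middle. Bystander.

How it is judged:
By the outcome, as a careful person would: the job done as asked, in the order asked, and still so for the second after the job is handed in, with the robot touching nothing.
It also fails if it takes over 70 s, if anything falls off the work surface, if the arm or the gripper's body presses on something with over 40 N, if the wrist force passes 120 N, or if a joint passes its speed limit or range.

## Working session

There is one attempt and no reset: what is moved stays moved. The work goes in short steps, Python scripts to look and compute and a tool call to move; the robot and the scene stay as the last step left them, time stands still between calls to the robot, and variables do not carry over. Pictures are saved under pics/ and viewed, about 8 in all and at most 12, crops included, and the job is handed in when it is done.

Besides the shell and the picture viewer there is one more tool, called after "Request:" by a JSON object that holds its "api" and its "payload", one argument or row to a line. step_arm: Moves the arm, as the interface text tells. Its arguments: {"type":"object","properties":{"motion":{"type":"array"},"newtons":{"type":"number"}},"required":["motion"]}

```bash
mkdir -p pics; ls; python3 - <<'E'
from cell import arm
import cv2, numpy as np
np.set_printoptions(precision=4,suppress=True)
for n in ("scene","top"):
    p=arm.camera_params(n); print(n,p["camera_matrix"],p["world_from_camera"])
    cv2.imwrite(f"pics/{n}0.png",arm.camera(n))
print(arm.camera_params("wrist"))
print(arm.observe())
E
```

```text
pics
scene [[406.5061   0.     281.2113]
 [  0.     406.5061 205.6065]
 [  0.       0.       1.    ]] [[-0.3574  0.7455 -0.5626  1.0924]
 [ 0.9339  0.2785 -0.2243  0.2411]
 [-0.0105 -0.6056 -0.7957  0.8278]
 [ 0.      0.      0.      1.    ]]
top [[515.485    0.     282.9241]
 [  0.     515.485  212.6291]
 [  0.       0.       1.    ]] [[-0.0099 -0.9933  0.1152  0.4371]
 [-0.9999  0.0091 -0.0074  0.0006]
 [ 0.0063 -0.1153 -0.9933  1.2299]
 [ 0.      0.      0.      1.    ]]
{'camera_matrix': array([[353.593 ,   0.    , 273.6911],
       [  0.    , 353.593 , 210.0458],
       [  0.    ,   0.    ,   1.    ]]), 'mount': array([[ 0.0016, -0.9454, -0.3259,  0.0846],
       [ 1.    ,  0.0016,  0.0003,  0.0004],
       [ 0.0002, -0.3259,  0.9454, -0.1441],
       [ 0.    ,  0.    ,  0.    ,  1.    ]])}
{'clock': 0.1, 'q': array([-1.4016,  0.3512,  1.6524, -0.    ,  1.1391, -0.0846]), 'qvel': array([-0.0018, -0.0007, -0.0031, -0.0012,  0.0011, -0.0025]), 'joint_efforts': array([  0.0016, -50.683 , -29.1876,  -0.0001,   0.0026,   0.    ]), 'eef_pos': array([ 0.1381, -0.5321,  0.2308]), 'ee_rot': array([-0.0005,  0.992 ,  0.1266, -0.    ]), 'force': array([-0.7966,  0.1687,  0.062 ]), 'ft_torque': array([ 0.0584, -0.0139, -0.0158]), 'width': 0.08571516085398417}
```

View pics/top0.png

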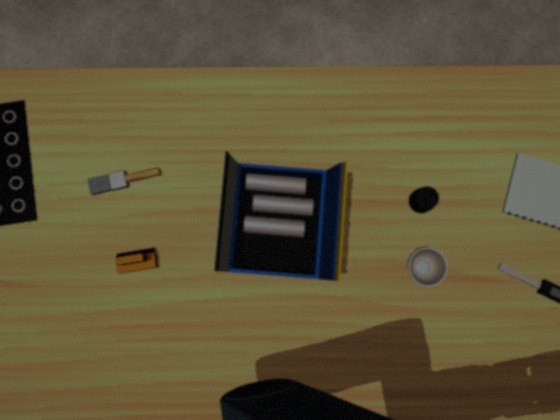

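View pics/scene0.png

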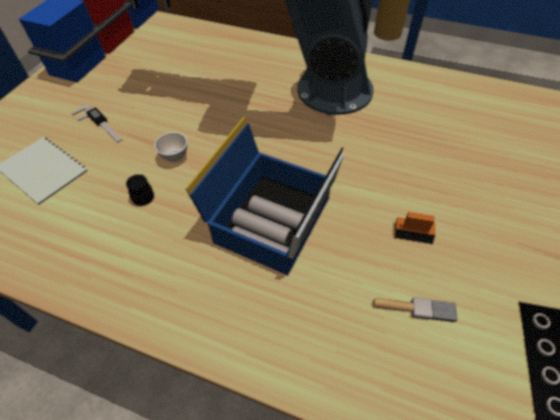

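The top view shows the case around (280,220) with tubes at rows 184, 205 and 226. The chock is at (136,260) with its nose up (+x). The white leaf is on the left (+y) and the blue leaf on the right. The scene view agrees.

```bash
python3 - <<'E'
import cv2, numpy as np
im=cv2.imread("pics/top0.png")
a=cv2.resize(im[145:290,210:355],None,fx=4,fy=4,interpolation=cv2.INTER_CUBIC)
b=cv2.resize(im[240:280,108:164],None,fx=4,fy=4,interpolation=cv2.INTER_CUBIC)
c=np.zeros((580,800,3),np.uint8); c[:580,:580]=a; c[:160,576:800]=b
c=np.clip(c*1.8,0,255).astype(np.uint8)
cv2.imwrite("pics/crop0.png",c)
E
```

```text
(no output)
```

View pics/crop0.png

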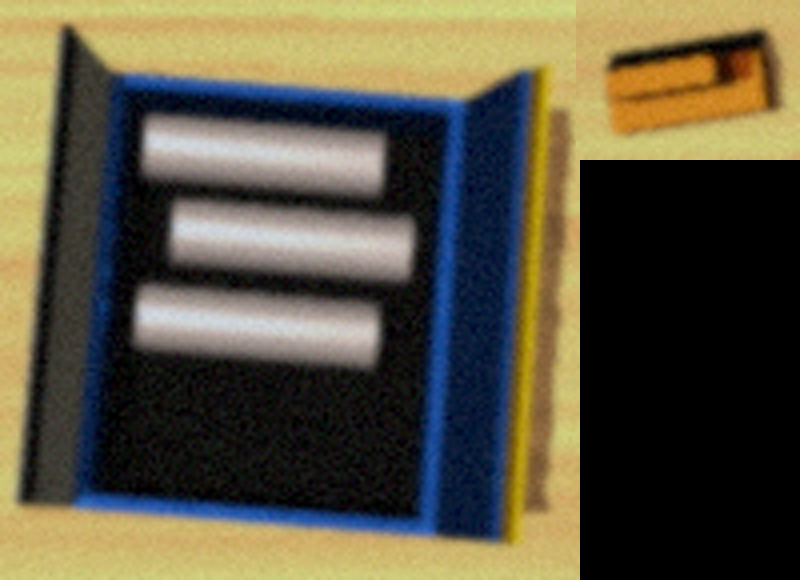

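The enlarged crop shows the outer rim corners at (113,74), (466,100), (437,535) and (77,505), and the tubes. In the inset, the chock's near top edge runs (613,133)–(768,108) and the rib-top centre is at about (664,76).

```bash
cat > h.py <<'E'
from cell import arm
import cv2, numpy as np
from scipy.spatial.transform import Rotation as R
np.set_printoptions(precision=4,suppress=True)
def plane(name,uv,z,T=None):
    p=arm.camera_params(name); T=p["world_from_camera"] if T is None else T
    d=np.c_[np.atleast_2d(uv),np.ones(len(np.atleast_2d(uv)))]@np.linalg.inv(p["camera_matrix"]).T@T[:3,:3].T
    return T[:3,3]+d*((z-T[2,3])/d[:,2])[:,None]
def proj(name,P,T=None):
    p=arm.camera_params(name); T=p["world_from_camera"] if T is None else T
    c=(np.atleast_2d(P)-T[:3,3])@T[:3,:3]@p["camera_matrix"].T
    return c[:,:2]/c[:,2:]
def wristT(o):
    w,x,y,z=o["ee_rot"]; M=np.eye(4); M[:3,:3]=R.from_quat([x,y,z,w]).as_matrix(); M[:3,3]=o["eef_pos"]
    return M@arm.camera_params("wrist")["mount"]
E
python3 - <<'E'
from h import *
f=lambda a,ox,oy:(np.array(a,float)+.5)/4-.5+[ox,oy]
c=f([(113,74),(466,100),(437,535),(77,505)],210,145)
W=plane("top",c,.086)[:,:2]; print(W)
m=np.array([[.123,.1],[.123,-.1],[-.123,-.1],[-.123,.1]])
H=(W-W.mean(0)).T@m; a=np.arctan2(H[1,0]-H[0,1],H[0,0]+H[1,1]); o=W.mean(0)
C=np.array([[np.cos(a),-np.sin(a)],[np.sin(a),np.cos(a)]])
print("case",o,"yaw",a,"resid\n",W-(m@C.T+o))
t=f([(263,154),(291,240),(256,325)],210,145)
print("tubes case",(plane("top",t,.035)[:,:2]-o)@C)
e=f([(113-0,74)],210,145)
ch=f(np.array([(613,133),(768,108)])-[576,0],108,240); E=plane("top",ch,.024)[:,:2]; print("chock edge",E, np.linalg.norm(E[0]-E[1]))
y=(E[0]-E[1]); y/=np.linalg.norm(y); x=np.array([y[1],-y[0]]); print("yaw",np.arctan2(x[1],x[0]),"ctr",E.mean(0)+.025*x)
r=f([(664-576,76)],108,240); print("rib",plane("top",r,.072))
# wite/flange leaf edges top corners by angle: free edge px vs angles
for nm,s,px in(("white",1,[(66,28),(20,502)]),("flange",-1,[(548,68),(517,542)])):
  for th in np.arange(1.55,2.05,.1):
    P=[]
    for X in(.123,-.123):
      L=.108;yy=s*(.1-L*np.cos(th)+0*np.sin(th));zz=.086+L*np.sin(th)
      xy=C@[X,yy]+o; P.append([*xy,zz])
    print(nm,round(th,2),((proj("top",P)-[210,145])*4).round(0).tolist())
E
```

```text
[[ 0.6833  0.0927]
 [ 0.6667 -0.1064]
 [ 0.4234 -0.0856]
 [ 0.4417  0.1125]]
case [0.5538 0.0033] yaw -0.08516750261090934 resid
 [[-0.0015  0.0002]
 [-0.0011  0.0004]
 [ 0.0007  0.0002]
 [ 0.002  -0.0009]]
tubes case [[ 0.0911  0.0133]
 [ 0.0416 -0.007 ]
 [-0.0097  0.0096]]
chock edge [[0.4399 0.3781]
 [0.4535 0.2886]] 0.09046570566568676
yaw 0.15021699989527215 ctr [0.4714 0.3371]
rib [[0.4712 0.3355 0.072 ]]
white 1.55 [[99.0, 26.0], [57.0, 507.0]]
white 1.65 [[78.0, 24.0], [35.0, 506.0]]
white 1.75 [[58.0, 23.0], [14.0, 504.0]]
white 1.85 [[38.0, 23.0], [-6.0, 502.0]]
white 1.95 [[19.0, 23.0], [-25.0, 501.0]]
flange 1.55 [[480.0, 54.0], [448.0, 537.0]]
flange 1.65 [[501.0, 56.0], [469.0, 539.0]]
flange 1.75 [[521.0, 58.0], [491.0, 540.0]]
flange 1.85 [[541.0, 61.0], [511.0, 542.0]]
flange 1.95 [[560.0, 64.0], [531.0, 543.0]]
```

Request:
{"api": "step_arm", "payload": {
  "motion": [
    [0.085,0,0,-0.007,0,0,-0.1466],
    [0.085,0,0,-0.007,0,0,-0.1466],
    [0.085,0,0,-0.007,0,0,-0.1466],
    [0.085,0,0,-0.007,0,0,-0.1466],
    [0.085,0,0,-0.007,0,0,-0.1466],
    [0.085,0,0,-0.007,0,0,-0.1466],
    [0.085,0,0,-0.007,0,0,-0.1466],
    [0.085,0,0,-0.007,0,0,-0.1466],
    [0.085,0,0,-0.007,0,0,-0.1466],
    [0.085,0,0,-0.007,0,0,-0.1466]
  ],
  "newtons": 40
}}

```text
clock: 1.1
eef_pos: [0.1381, -0.5322, 0.3012]
ee_rot: [-0.0, 0.65, 0.76, 0.0]
force: [0.0, 0.6, -0.0]
width: 0.0849
```

Request:
{"api": "step_arm", "payload": {
  "motion": [
    [0.085,0.0337,0.0191,0,0,0,0],
    [0.085,0.0337,0.0191,0,0,0,0],
    [0.085,0.0337,0.0191,0,0,0,0],
    [0.085,0.0337,0.0191,0,0,0,0],
    [0.085,0.0337,0.0191,0,0,0,0],
    [0.085,0.0337,0.0191,0,0,0,0],
    [0.085,0.0337,0.0191,0,0,0,0],
    [0.085,0.0337,0.0191,0,0,0,0],
    [0.085,0.0337,0.0191,0,0,0,0],
    [0.085,0.0337,0.0191,0,0,0,0]
  ]
}}

```text
clock: 2.1
eef_pos: [0.277, -0.1692, 0.3012]
ee_rot: [0.0, 0.653, 0.758, 0.0]
force: [0.5, -0.4, 0.0]
width: 0.085
```

Request:
{"api": "step_arm", "payload": {
  "motion": [
    [0.085,0.0337,0.0191,0,0,0,0],
    [0.085,0.0337,0.0191,0,0,0,0],
    [0.085,0.0337,0.0191,0,0,0,0],
    [0.085,0.0337,0.0191,0,0,0,0],
    [0.085,0.0337,0.0191,0,0,0,0],
    [0.085,0.0337,0.0191,0,0,0,0],
    [0.085,0.0337,0.0191,0,0,0,0],
    [0.085,0.0337,0.0191,0,0,0,0],
    [0.085,0.0337,0.0191,0,0,0,0],
    [0.085,0,0,0,0,0,0]
  ]
}}

```text
clock: 3.1
eef_pos: [0.4026, 0.1577, 0.3008]
ee_rot: [-0.0, 0.651, 0.759, -0.0]
force: [-1.6, -0.9, -0.4]
width: 0.085
```

```bash
cat >> h.py <<'E'
def delta(o,xy,z=None):
    w,x,y,q=o["ee_rot"]; M=R.from_quat([x,y,q,w]).as_matrix()
    t=np.array([*xy,o["eef_pos"][2] if z is None else z]); 
    return M.T@(t-o["eef_pos"]), np.arctan2(M[1,0],M[0,0])
E
python3 -c "
from h import *
print(delta(arm.observe(),[.4712,.336]))"
```

```text
(array([0.1659, 0.0949, 0.    ]), np.float64(1.7230249115451648))
```

Request:
{"api": "step_arm", "payload": {
  "motion": [
    [0.085,0.033,0.019,0,0,0,0],
    [0.085,0.033,0.019,0,0,0,0],
    [0.085,0.033,0.019,0,0,0,0],
    [0.085,0.033,0.019,0.01,0,0,0],
    [0.085,0.033,0.019,0.03,0,0,0],
    [0.085,0,0,0.03,0,0,0],
    [0.085,0,0,0.03,0,0,0],
    [0.085,0,0,0,0,0,0],
    [0.085,0,0,0,0,0,0]
  ]
}}

```text
clock: 4.0
eef_pos: [0.4716, 0.3316, 0.202]
ee_rot: [-0.0, 0.653, 0.758, -0.0]
force: [0.6, -0.4, -0.5]
width: 0.0853
```

```bash
python3 - <<'E'
from h import *
o=arm.observe(); T=wristT(o); im=arm.camera("wrist"); cv2.imwrite("pics/w1.png",im); np.save("T1.npy",T)
print(o["eef_pos"],proj("wrist",[[.4712,.336,.072]],T))
E
```

```text
[0.4716 0.3316 0.202 ] [[273.2463 192.2438]]
```

View pics/w1.png

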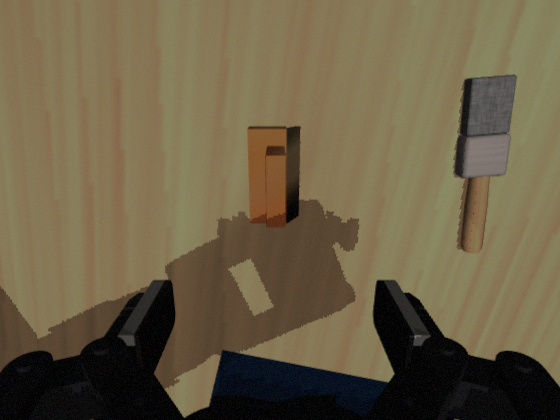

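The wrist view shows the chock directly ahead, with the rib top spanning roughly (266–286, 153–226) and well aligned with the jaws.

```bash
python3 - <<'E'
from h import *
T=np.load("T1.npy"); im=cv2.imread("pics/w1.png")
c=cv2.resize(im[115:240,235:315],None,fx=4,fy=4,interpolation=cv2.INTER_CUBIC); cv2.imwrite("pics/w1c.png",np.clip(c*1.6,0,255).astype(np.uint8))
P=plane("wrist",[(266,153),(285,153),(287,226),(267,226)],.072,T); print(P,P.mean(0))
print("base top far-left/right-left",plane("wrist",[(249,128),(249,221),(287,127),],.024,T))
E
```

```text
[[0.4609 0.3665 0.072 ]
 [0.4755 0.3687 0.072 ]
 [0.4869 0.3088 0.072 ]
 [0.4704 0.3063 0.072 ]] [0.4734 0.3376 0.072 ]
base top far-left/right-left [[0.443  0.3779 0.024 ]
 [0.4542 0.2899 0.024 ]
 [0.4763 0.3839 0.024 ]]
```

View pics/w1c.png

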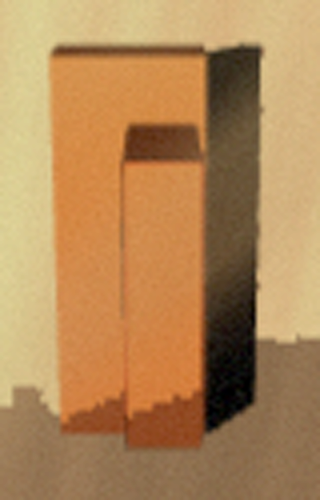

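The crop shows the rib-top corners clearly, giving a centre of (0.473, 0.337) and yaw 0.15. Next I descend and grip.

Request:
{"api": "step_arm", "payload": {
  "motion": [
    [0.085,0.005,0.0025,0.029,0,0,0],
    [0.085,0,0,0.04,0,0,0],
    [0.085,0,0,0.04,0,0,0],
    [0.085,0,0,0.03,0,0,0],
    [0.085,0,0,0.02,0,0,0],
    [0.085,0,0,0,0,0,0],
    [0.0,0,0,0,0,0,0],
    [0.0,0,0,0,0,0,0],
    [0.0,0,0,0,0,0,0],
    [0.0,0,0,0,0,0,0]
  ],
  "newtons": 60
}}

```text
clock: 5.05
eef_pos: [0.4736, 0.3376, 0.0433]
ee_rot: [0.0, 0.653, 0.758, 0.001]
force: [1.2, -0.4, -0.3]
width: 0.0274
```

Request:
{"api": "step_arm", "payload": {
  "motion": [
    [0.0,0,0,0,0,0,0],
    [0.0,0,0,0,0,0,0],
    [0.0,0,0,0,0,0,0]
  ]
}}

```text
clock: 5.35
eef_pos: [0.4735, 0.3375, 0.043]
ee_rot: [0.0, 0.653, 0.758, 0.0]
force: [-0.6, -0.3, 7.0]
width: 0.015
```

Request:
{"api": "step_arm", "payload": {
  "motion": [
    [0.0,0,0,-0.02,0,0,0],
    [0.0,0,0,-0.04,0,0,0],
    [0.0,0,0,-0.04,0,0,0],
    [0.0,0,0,-0.045,0,0,0],
    [0.0,0,0,-0.045,0,0,0.06],
    [0.0,0,0,-0.045,0,0,0.06],
    [0.0,0,0,0,0,0,0.06],
    [0.0,0,0,0,0,0,0.057],
    [0.0,0,0,0,0,0,0],
    [0.0,0,0,0,0,0,0]
  ]
}}

```text
clock: 6.35
eef_pos: [0.4729, 0.3372, 0.2768]
ee_rot: [-0.0, 0.737, 0.676, -0.0]
force: [0.2, -0.1, -2.3]
width: 0.0149
```

```bash
python3 -c "
from h import *
o=arm.observe();print(delta(o,[.4841,.0093]),o['width'],o['force'])"
```

```text
(array([-0.3257,  0.0394,  0.0002]), np.float64(1.4844713853592044)) 0.01490893969435422 [ 0.2453 -0.0637 -2.286 ]
```

Request:
{"api": "step_arm", "payload": {
  "motion": [
    [0.0,-0.0236,0.0044,0,0,0,0],
    [0.0,-0.0336,0.0044,0,0,0,0],
    [0.0,-0.0384,0.0044,0,0,0,0],
    [0.0,-0.0384,0.0044,0,0,0,0],
    [0.0,-0.0384,0.0044,0,0,0,0],
    [0.0,-0.0384,0.0044,0,0,0,0],
    [0.0,-0.0384,0.0044,0,0,0,0],
    [0.0,-0.0384,0.0044,0,0,0,0],
    [0.0,-0.0381,0.0042,0,0,0,0],
    [0.0,0,0,0,0,0,0]
  ]
}}

```text
clock: 7.35
eef_pos: [0.4836, 0.006, 0.277]
ee_rot: [0.0, 0.738, 0.675, -0.0]
force: [0.4, 0.0, -2.1]
width: 0.0148
```

Request:
{"api": "step_arm", "payload": {
  "motion": [
    [0.0,0,0,0,0,0,0],
    [0.0,0,0,0,0,0,0]
  ]
}}

```text
clock: 7.55
eef_pos: [0.4837, 0.01, 0.2771]
ee_rot: [-0.0, 0.737, 0.676, -0.0]
force: [-0.3, -1.1, -2.5]
width: 0.0152
```

```bash
python3 - <<'E'
from h import *
o=arm.observe(); T=wristT(o); im=arm.camera("wrist"); cv2.imwrite("pics/w2.png",np.clip(im*1.6,0,255).astype(np.uint8)); np.save("T2.npy",T)
o=np.array([.5538,.0033]);a=-.085;C=np.array([[np.cos(a),-np.sin(a)],[np.sin(a),np.cos(a)]])
c=np.array([[.115,.092],[.115,-.092],[-.115,-.092],[-.115,.092]])
print(arm.observe()["eef_pos"],proj("wrist",np.c_[c@C.T+o,[.086]*4],T))
E
```

```text
[0.4837 0.0103 0.2771] [[481.3186  79.4355]
 [448.1269 264.5491]
 [231.0153 264.6165]
 [222.8285  79.505 ]]
```

View pics/w2.png

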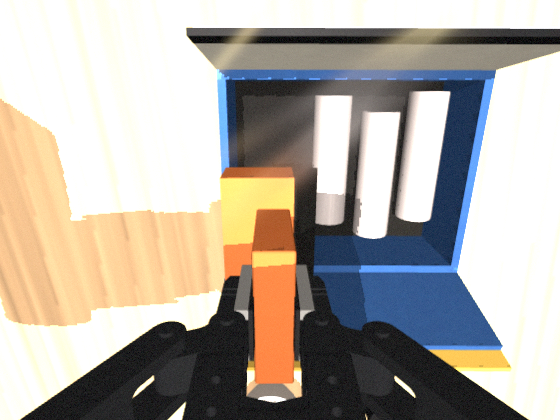

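The wrist view shows the chock upright in the jaws. The inner rim is at about (229,80), (484,80) and (455,266), so the case is 4–5 mm farther in x than I estimated from the top view; y agrees.

```bash
python3 - <<'E'
from h import *
T=np.load("T2.npy"); o=arm.observe()
w,x,y,z=o["ee_rot"]; M=R.from_quat([x,y,z,w]).as_matrix()
def t(uv,h): return (plane("wrist",uv,h,T)-o["eef_pos"])@M
zb=o["eef_pos"][2]-.043
print("base end",t([(222,178),(294,178)],zb+.024),"rib far end top",t([(256,250),(293,250)],zb+.072), "rib near end", t([(257,381),(294,381)],zb+.072))
g=plane("wrist",[(229,80),(484,80),(455,266)],.086,T)[:,:2]; print(g)
a=-.085;C=np.array([[np.cos(a),-np.sin(a)],[np.sin(a),np.cos(a)]])
print(g@C-np.array([[-.115,.092],[.115,.092],[.115,-.092]]), np.array([.5538,.0033])@C)
E
```

```text
base end [[ 0.0435 -0.0238  0.019 ]
 [ 0.0435  0.0102  0.019 ]] rib far end top [[ 0.0289 -0.0057 -0.029 ]
 [ 0.0289  0.0075 -0.029 ]] rib near end [[-0.0307 -0.0062 -0.029 ]
 [-0.0307  0.0091 -0.029 ]]
[[ 0.4524  0.1039]
 [ 0.6786  0.0845]
 [ 0.668  -0.1005]]
[[0.557  0.0499]
 [0.554  0.0498]
 [0.5591 0.0486]] [0.5515 0.0503]
```

Request:
{"api": "step_arm", "payload": {
  "motion": [
    [0.0,0,0,0.03,0,0,0],
    [0.0,0,0,0.03,0,0,0],
    [0.0,0,0,0.03,0,0,0],
    [0.0,0,0,0.03,0,0,0],
    [0.0,0,0,0.03,0,0,0],
    [0.0,0,0,0.03,0,0,0],
    [0.0,0,0,0.03,0,0,0],
    [0.0,0,0,0,0,0,0],
    [0.0,0,0,0,0,0,0]
  ]
}}

```text
clock: 8.5
eef_pos: [0.484, 0.01, 0.0678]
ee_rot: [-0.0, 0.737, 0.676, -0.0]
force: [-0.5, -0.1, -2.5]
width: 0.0152
```

Request:
{"api": "step_arm", "payload": {
  "motion": [
    [0.0,0,0,0.01,0,0,0],
    [0.0,0,0,0.006,0,0,0],
    [0.0,0,0,0.002,0,0,0],
    [0.0,0,0,0.001,0,0,0],
    [0.0,0,0,0,0,0,0],
    [0.0,0,0,0,0,0,0]
  ]
}}

```text
clock: 9.1
eef_pos: [0.4838, 0.0094, 0.049]
ee_rot: [0.0, 0.738, 0.675, 0.0]
force: [-2.8, 0.8, 4.6]
width: 0.0149
```

Request:
{"api": "step_arm", "payload": {
  "motion": [
    [0.0,0,0.004,0,0,0,0],
    [0.0,0,0.004,0,0,0,0],
    [0.0,0,0.004,0,0,0,0],
    [0.0,0,0.004,0,0,0,0],
    [0.0,0,0.004,0,0,0,0],
    [0.0,0,0.004,0,0,0,0],
    [0.0,0,0.004,0,0,0,0],
    [0.0,0,0.004,0,0,0,0],
    [0.0,0,0.004,0,0,0,0],
    [0.0,0,0,0,0,0,0]
  ]
}}

```text
clock: 10.1
eef_pos: [0.519, 0.0063, 0.0484]
ee_rot: [-0.001, 0.738, 0.675, -0.001]
force: [-9.3, 0.8, 11.3]
width: 0.0153
```

Request:
{"api": "step_arm", "payload": {
  "motion": [
    [0.0,0,0.003,0,0,0,0],
    [0.0,0,0.003,0,0,0,0],
    [0.0,0,0.002,0,0,0,0],
    [0.0,0,0.002,0,0,0,0],
    [0.0,0,0,0,0,0,0]
  ]
}}

```text
clock: 10.6
eef_pos: [0.5281, 0.0055, 0.0485]
ee_rot: [-0.002, 0.738, 0.675, -0.002]
force: [-11.1, 0.9, 14.1]
width: 0.0153
```

Request:
{"api": "step_arm", "payload": {
  "motion": [
    [0.0,0,0.002,-0.0005,0,0,0],
    [0.0,0,0.002,0,0,0,0],
    [0.0,0,0.002,0,0,0,0],
    [0.0,0,0,0,0,0,0]
  ]
}}

```text
clock: 11.0
eef_pos: [0.5344, 0.0049, 0.0485]
ee_rot: [-0.001, 0.738, 0.675, -0.001]
force: [-8.5, 0.3, 5.2]
width: 0.0151
```

Request:
{"api": "step_arm", "payload": {
  "motion": [
    [0.0,0,0.001,0,0,0,0],
    [0.0,0,0.001,0,0,0,0],
    [0.0,0,0,0,0,0,0]
  ]
}}

```text
clock: 11.3
eef_pos: [0.5348, 0.0049, 0.0485]
ee_rot: [-0.003, 0.738, 0.675, -0.003]
force: [-16.1, 0.9, 13.7]
width: 0.0148
```

Request:
{"api": "step_arm", "payload": {
  "motion": [
    [0.0,0,0.001,0,0,0,0],
    [0.0,0,0.001,0,0,0,0],
    [0.0,0,0,0,0,0,0],
    [0.0,0,0,0,0,0,0]
  ]
}}

```text
clock: 11.7
eef_pos: [0.5352, 0.0049, 0.0486]
ee_rot: [-0.004, 0.737, 0.675, -0.004]
force: [-25.4, 1.1, 23.1]
width: 0.0154
```

Request:
{"api": "step_arm", "payload": {
  "motion": [
    [0.0,0,-0.001,0,0,0,0],
    [0.0,0,-0.001,0,0,0,0],
    [0.02,0,0,0,0,0,0],
    [0.03,0,0,0,0,0,0],
    [0.04,0,0,0,0,0,0],
    [0.04,0,-0.002,0,0,0,0],
    [0.04,0,0,0,0,0,0]
  ]
}}

```text
clock: 12.4
eef_pos: [0.5356, 0.0048, 0.0488]
ee_rot: [0.0, 0.738, 0.675, 0.0]
force: [0.7, -1.1, -0.2]
width: 0.0402
```

Request:
{"api": "step_arm", "payload": {
  "motion": [
    [0.04,0,0,-0.01,0,0,0],
    [0.04,0,0,-0.03,0,0,0],
    [0.04,0,0,-0.04,0,0,0],
    [0.04,0,0,-0.04,0,0,0],
    [0.04,0,0,-0.04,0,0,0],
    [0.04,0,0,-0.04,0,0,0],
    [0.04,0,0,-0.03,0,0,0],
    [0.04,0,0,0,0,0,0],
    [0.04,0,0,0,0,0,0]
  ]
}}

```text
clock: 13.3
eef_pos: [0.5355, 0.0048, 0.2794]
ee_rot: [0.0, 0.738, 0.675, 0.0]
force: [0.4, -0.7, -0.9]
width: 0.0398
```

```bash
python3 - <<'E'
from h import *
o=arm.observe(); T=wristT(o); im=arm.camera("wrist"); cv2.imwrite("pics/w3.png",np.clip(im*1.6,0,255).astype(np.uint8)); np.save("T3.npy",T); print(o["eef_pos"])
E
```

```text
[0.5355 0.0048 0.2794]
```

View pics/w3.png

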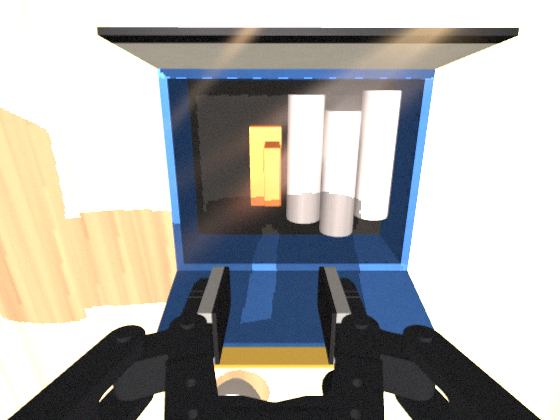

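The row looks tight. The chock stands upright with its base spanning (250–282, 126–207), and the rim's inner edges are at rows 80 and 265 and columns ~172/424 at the top.

```bash
python3 - <<'E'
from h import *
T=np.load("T3.npy"); a=-.085;C=np.array([[np.cos(a),-np.sin(a)],[np.sin(a),np.cos(a)]])
f=lambda uv,z:plane("wrist",uv,z,T)[:,:2]@C
print("rim",f([(172,80),(424,80),(403,265),(182,265)],.086))
print("base",f([(250,127),(251,207)],.030),"rib",f([(264,148),(279,148),(264.5,206),(280.5,206)],.078))
print("tubes",f([(306,158),(341,172),(378,154)],.043))
im=cv2.imread("pics/w3.png"); im=cv2.resize(im[65:275,155:440],None,fx=2.8,fy=2.8,interpolation=cv2.INTER_CUBIC); cv2.imwrite("pics/w3c.png",im)
E
```

```text
rim [[ 0.4432  0.1412]
 [ 0.669   0.1409]
 [ 0.6721 -0.0445]
 [ 0.4362 -0.044 ]]
base [[0.5085 0.0942]
 [0.5075 0.0023]] rib [[0.5247 0.079 ]
 [0.5393 0.079 ]
 [0.5246 0.0195]
 [0.5411 0.0194]]
tubes [[0.5692 0.0626]
 [0.6081 0.047 ]
 [0.6469 0.0668]]
```

View pics/w3c.png

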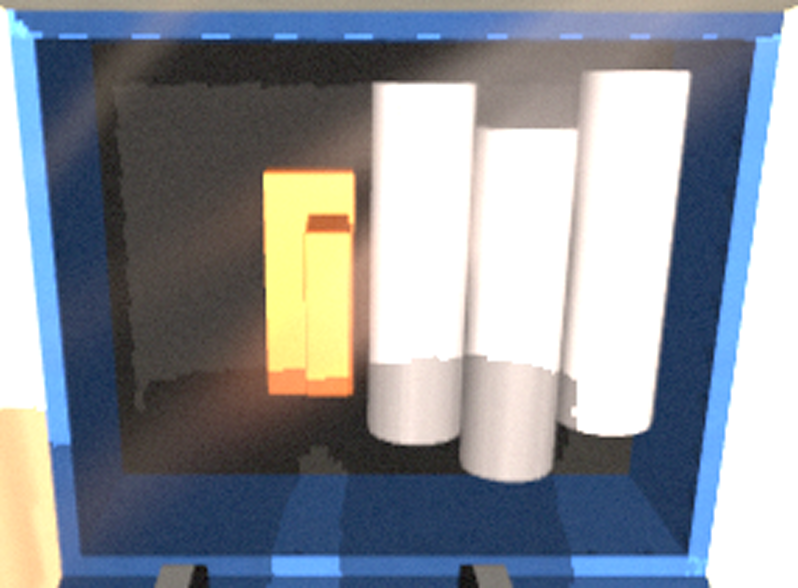

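The crop confirms the chock is square and centred (y' within 1 mm) with all tubes touching in a row. Next is the white leaf, pushed from outside with the fingers closed.

Request:
{"api": "step_arm", "payload": {
  "motion": [
    [0.0,0.03,0.005,0,0,0,0],
    [0.0,0.037,0.005,0,0,0,0],
    [0.0,0.037,0.005,0,0,0,0],
    [0.0,0.037,0.005,0,0,0,0],
    [0.0,0.038,0,0,0,0,0],
    [0.0,0,0,0.03,0,0,0],
    [0.0,0,0,0.04,0,0,0],
    [0.0,0,0,0.038,0,0,0],
    [0.0,0,0,0,0,0,0],
    [0.0,0,0,0,0,0,0]
  ]
}}

```text
clock: 14.35
eef_pos: [0.5711, 0.1813, 0.1707]
ee_rot: [-0.0, 0.738, 0.675, -0.001]
force: [-0.6, -0.4, 0.5]
width: -0.0001
```

Request:
{"api": "step_arm", "payload": {
  "motion": [
    [0.0,-0.02,0,0,0,0,0],
    [0.0,-0.015,0,0,0,0,0],
    [0.0,-0.01,0,0,0,0,0],
    [0.0,-0.008,0,0,0,0,0],
    [0.0,-0.007,0,0,0,0,0],
    [0.0,0,0,0,0,0,0]
  ]
}}

```text
clock: 14.95
eef_pos: [0.5669, 0.1215, 0.1734]
ee_rot: [0.001, 0.738, 0.675, 0.002]
force: [-3.0, 1.3, 12.1]
width: -0.0
```

Request:
{"api": "step_arm", "payload": {
  "motion": [
    [0.0,0,0,-0.005,0,0,0],
    [0.0,0,0,0,0,0,0]
  ]
}}

```text
clock: 15.15
eef_pos: [0.5664, 0.1215, 0.1768]
ee_rot: [0.0, 0.738, 0.675, 0.001]
force: [0.3, -0.5, 0.3]
width: -0.0001
```

```bash
python3 - <<'E'
from h import *
im=arm.camera("scene"); cv2.imwrite("pics/s4.png",cv2.resize(im[60:290,160:400],None,fx=2.5,fy=2.5,interpolation=cv2.INTER_CUBIC)); o=arm.observe(); print(o["eef_pos"],o["force"])
E
```

```text
[0.5661 0.1215 0.1763] [ 0.2201 -0.402   0.3641]
```

View pics/s4.png

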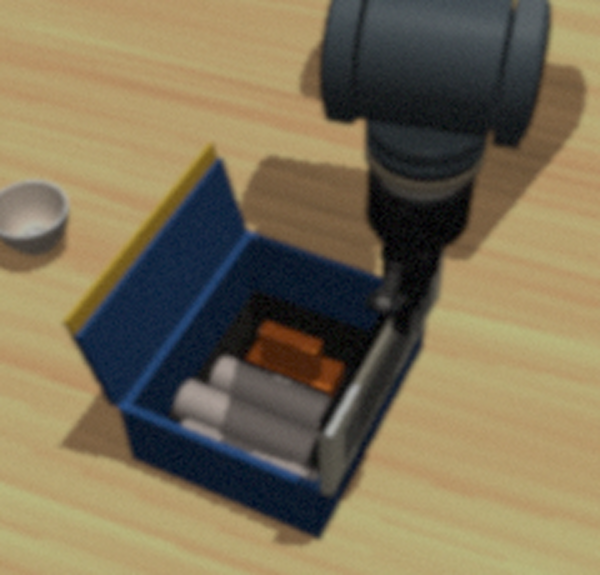

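The scene crop shows the white leaf about upright with the tool behind it. The finger knuckle was catching the leaf's top edge, so I'll push with the tip a little higher.

Request:
{"api": "step_arm", "payload": {
  "motion": [
    [0.0,-0.012,0,-0.002,0,0,0],
    [0.0,-0.012,0,-0.001,0,0,0],
    [0.0,-0.0105,0,0.005,0,0,0],
    [0.0,-0.01,0,0.007,0,0,0]
  ]
}}

```text
clock: 15.6
eef_pos: [0.5627, 0.075, 0.1691]
ee_rot: [0.002, 0.737, 0.675, 0.0]
force: [-16.2, -12.6, 46.8]
width: -0.0003
```

Request:
{"api": "step_arm", "payload": {
  "motion": [
    [0.0,-0.007,0,0.008,0,0,0],
    [0.0,-0.007,0,0.0095,0,0,0],
    [0.0,-0.0075,0,0.007,0,0,0],
    [0.0,-0.0073,0,0.008,0,0,0],
    [0.0,0,0,0,0,0,0]
  ]
}}

```text
clock: 16.1
eef_pos: [0.559, 0.0469, 0.1335]
ee_rot: [-0.0, 0.738, 0.675, -0.001]
force: [0.3, 0.2, 0.5]
width: 0.0003
```

Request:
{"api": "step_arm", "payload": {
  "motion": [
    [0.0,-0.003,0,0.004,0,0,0],
    [0.0,-0.003,0,0.005,0,0,0],
    [0.0,-0.003,0,0.005,0,0,0],
    [0.0,0,0,0,0,0,0]
  ]
}}

```text
clock: 16.5
eef_pos: [0.5584, 0.0395, 0.1194]
ee_rot: [-0.0, 0.738, 0.675, -0.0]
force: [0.9, 0.0, 0.4]
width: -0.0001
```

```bash
python3 - <<'E'
from h import *
o=arm.observe(); print(o["eef_pos"],o["force"]); T=wristT(o); im=arm.camera("wrist"); cv2.imwrite("pics/w5.png",np.clip(im*1.6,0,255).astype(np.uint8)[:, :]); 
E
```

```text
[0.5584 0.0395 0.1194] [0.9066 0.031  0.3888]
```

View pics/w5.png

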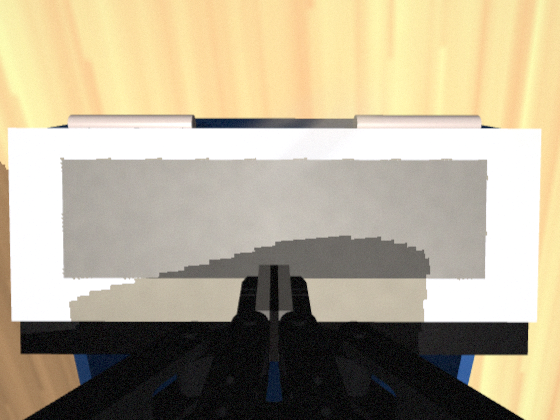

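The wrist view shows the white leaf from above, nearly level: hinge knuckles at the top (row 120), tongue at rows 322–354, and the fingers over it.

Request:
{"api": "step_arm", "payload": {
  "motion": [
    [0.0,-0.003,0,0.006,0,0,0],
    [0.0,-0.002,0,0.006,0,0,0],
    [0.0,-0.001,0,0.006,0,0,0],
    [0.0,0,0,0.004,0,0,0],
    [0.0,0,0,0.002,0,0,0],
    [0.0,0,0,0,0,0,0]
  ]
}}

```text
clock: 17.15
eef_pos: [0.558, 0.0336, 0.0961]
ee_rot: [-0.0, 0.738, 0.675, -0.0]
force: [-0.0, -0.1, -0.2]
width: 0.0
```

Request:
{"api": "step_arm", "payload": {
  "motion": [
    [0.0,0,0,0.001,0,0,0],
    [0.0,0,0,0.001,0,0,0],
    [0.0,0,0,0,0,0,0]
  ]
}}

```text
clock: 17.45
eef_pos: [0.5581, 0.0336, 0.0959]
ee_rot: [0.0, 0.737, 0.675, -0.0]
force: [-8.0, -1.3, 22.5]
width: 0.0001
```

The white leaf is shut: its top stops at z=0.096 with 22 N on it. Now the blue leaf, from its outside.

Request:
{"api": "step_arm", "payload": {
  "motion": [
    [0.0,0,0,-0.03,0,0,0],
    [0.0,0,0,-0.045,0,0,0],
    [0.0,0,0,-0.045,0,0,0],
    [0.0,0,0,-0.045,0,0,0],
    [0.0,0,0,-0.02,0,0,0],
    [0.0,-0.032,0,0,0,0,0],
    [0.0,-0.038,0,0,0,0,0],
    [0.0,-0.038,0,0,0,0,0],
    [0.0,-0.038,0,0,0,0,0],
    [0.0,-0.038,0,0,0,0,0]
  ]
}}

```text
clock: 18.45
eef_pos: [0.5415, -0.1509, 0.279]
ee_rot: [-0.0, 0.737, 0.675, -0.0]
force: [0.2, -0.1, -1.8]
width: -0.0001
```

Request:
{"api": "step_arm", "payload": {
  "motion": [
    [0.0,-0.038,0,0,0,0,0],
    [0.0,0,0,0,0,0,0],
    [0.0,0,0,0.03,0,0,0],
    [0.0,0,0,0.04,0,0,0],
    [0.0,0,0,0.029,0,0,0],
    [0.0,0,0,0,0,0,0],
    [0.0,0,0,0,0,0,0]
  ]
}}

```text
clock: 19.15
eef_pos: [0.539, -0.1871, 0.181]
ee_rot: [-0.0, 0.737, 0.675, 0.0]
force: [-0.4, -0.3, 1.5]
width: -0.0
```

Request:
{"api": "step_arm", "payload": {
  "motion": [
    [0.0,0.02,0,0,0,0,0],
    [0.0,0.012,0,0,0,0,0],
    [0.0,0.01,0,-0.001,0,0,0],
    [0.0,0.009,0,-0.001,0,0,0],
    [0.0,0.008,0,-0.001,0,0,0],
    [0.0,0.009,0,-0.002,0,0,0],
    [0.0,0,0,0,0,0,0]
  ]
}}

```text
clock: 19.85
eef_pos: [0.5448, -0.1187, 0.1855]
ee_rot: [-0.0, 0.737, 0.676, 0.0]
force: [0.0, 0.2, -0.2]
width: 0.0002
```

Request:
{"api": "step_arm", "payload": {
  "motion": [
    [0.0,0.007,0,-0.002,0,0,0],
    [0.0,0.007,0,0,0,0,0],
    [0.0,0.006,0,0,0,0,0],
    [0.0,0.006,0,0,0,0,0],
    [0.0,0,0,0,0,0,0]
  ]
}}

```text
clock: 20.35
eef_pos: [0.5469, -0.093, 0.1872]
ee_rot: [-0.0, 0.737, 0.676, 0.0]
force: [0.4, -0.6, -0.0]
width: -0.0002
```

Request:
{"api": "step_arm", "payload": {
  "motion": [
    [0.0,0.006,0,0.001,0,0,0],
    [0.0,0.006,0,0.001,0,0,0],
    [0.0,0.007,0,0.003,0,0,0],
    [0.0,0.006,0,0.004,0,0,0]
  ]
}}

```text
clock: 20.75
eef_pos: [0.5495, -0.0683, 0.1785]
ee_rot: [0.0, 0.738, 0.675, 0.0]
force: [0.5, -1.5, 3.5]
width: 0.0001
```

Request:
{"api": "step_arm", "payload": {
  "motion": [
    [0.0,0.006,0,0.003,0,0,0],
    [0.0,0.006,0,0.004,0,0,0],
    [0.0,0.005,0,0.004,0,0,0],
    [0.0,0.005,0,0.004,0,0,0]
  ]
}}

```text
clock: 21.15
eef_pos: [0.5511, -0.0465, 0.1629]
ee_rot: [-0.0, 0.737, 0.675, 0.0]
force: [-0.8, -0.1, 2.7]
width: -0.0003
```

Request:
{"api": "step_arm", "payload": {
  "motion": [
    [0.0,0.005,0,0.004,0,0,0],
    [0.0,0.005,0,0.005,0,0,0],
    [0.0,0.005,0,0.005,0,0,0],
    [0.0,0.004,0,0.005,0,0,0],
    [0.0,0.004,0,0.006,0,0,0],
    [0.0,0.003,0,0.006,0,0,0],
    [0.0,0.003,0,0.006,0,0,0],
    [0.0,0.003,0,0.006,0,0,0]
  ]
}}

```text
clock: 21.95
eef_pos: [0.5538, -0.015, 0.1197]
ee_rot: [-0.0, 0.738, 0.675, -0.0]
force: [-0.1, -3.0, 0.2]
width: -0.0001
```

Request:
{"api": "step_arm", "payload": {
  "motion": [
    [0.0,0.002,0,0.006,0,0,0],
    [0.0,0.002,0,0.006,0,0,0],
    [0.0,0.001,0,0.006,0,0,0],
    [0.0,0,0,0.004,0,0,0],
    [0.0,0,0,0.002,0,0,0],
    [0.0,0,0,0.001,0,0,0],
    [0.0,0,0,0.001,0,0,0],
    [0.0,0,0,0,0,0,0]
  ]
}}

```text
clock: 22.75
eef_pos: [0.5542, -0.01, 0.0959]
ee_rot: [-0.0, 0.738, 0.675, 0.0]
force: [-8.6, 2.4, 21.4]
width: -0.0003
```

Request:
{"api": "step_arm", "payload": {
  "motion": [
    [0.0,0,0,-0.02,0,0,0],
    [0.0,0,0,-0.045,0,0,0],
    [0.0,0,0,-0.045,0,0,0],
    [0.0,0,0,-0.045,0,0,0],
    [0.0,-0.01,-0.035,-0.02,0,0,0],
    [0.0,-0.03,-0.035,0,0,0,0],
    [0.0,-0.03,-0.035,0,0,0,0],
    [0.0,-0.03,-0.035,0,0,0,0],
    [0.0,-0.03,-0.035,0,0,0,0],
    [0.0,0,0,0,0,0,0]
  ]
}}

```text
clock: 23.75
eef_pos: [0.3654, -0.1261, 0.2693]
ee_rot: [-0.0, 0.739, 0.674, -0.0]
force: [0.8, -0.2, 0.5]
width: 0.0001
```

```bash
python3 - <<'E'
from h import *
a=arm.camera("top"); b=arm.camera("scene"); t0=cv2.imread("pics/top0.png")
r=lambda im,s:cv2.resize(im,None,fx=s,fy=s,interpolation=cv2.INTER_CUBIC)
A=r(a[130:300,80:460],2.0); B=r(b[110:290,170:330],2.5)
c=np.zeros((600,800,3),np.uint8); c[:340,:760]=A[:340,:760]; B=r(b[125:285,130:450],1.6); c[342:342+256,:512]=B
cv2.imwrite("pics/f.png",np.clip(c*1.5,0,255).astype(np.uint8))
for n,s in (("tub",np.s_[240:295,400:455]),("jar",np.s_[180:220,400:445]),("brush",np.s_[160:200,80:165])): print(n,cv2.absdiff(a,t0)[s].mean())
E
```

```text
tub 9.74358126721763
jar 6.395185185185185
brush 7.521764705882353
```

View pics/f.png

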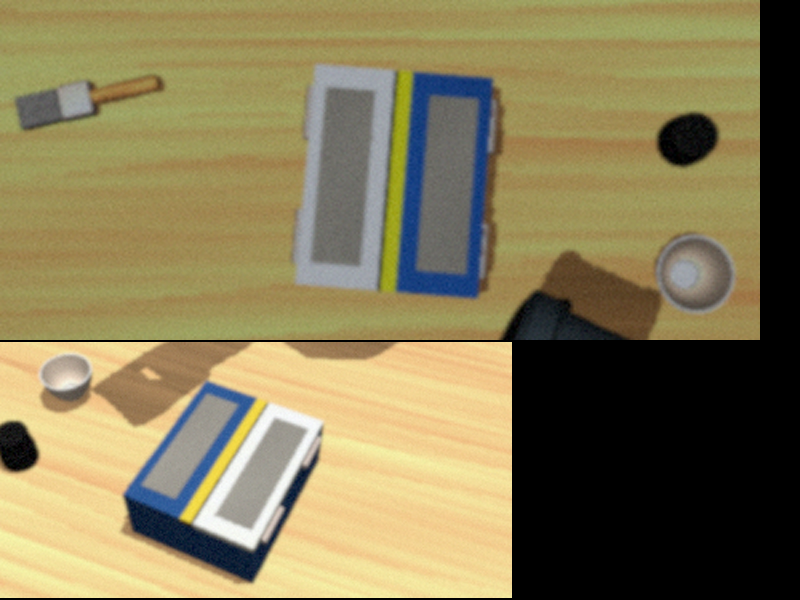

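Both leaves are level, with the yellow flange over the tongue (no black visible). The tub, jar and brush are in place and the arm is clear.

```bash
python3 -c "
from cell import arm
print(arm.sign_off())"
```

```text
the job is handed in; nothing more can be done
None
```

The job is handed in: the chock is set, the row is tight and the case is shut, after about 24 s of the 70 s allowed.

- **Chock:** I gripped it by its rib, lowered it onto the case floor behind the tubes and pushed the row against the far wall until the force reached about 25 N. A close view afterwards showed it upright, square and within about 1 mm of centre. The tubes were about 39 mm apart, centre to centre, so they were touching. Its centre measured 22–24 mm behind the case's origin against an ideal 21.5 mm, which is close to the measuring error. I could not see inside again once the leaves were shut.
- **Leaves:** The white leaf went first and the blue leaf last. Each was pressed with about 22 N and its top stopped at 96 mm, which is fully shut. The final pictures show both leaves level, with the yellow flange covering the black tongue.
- **Bystanders:** The tub, the jar and the brush look unmoved in the final top view. I checked this by eye; the picture differences I printed for them were no proof either way.
- **Possible fault:** While I was pushing the white leaf over, a finger caught on its top edge and the wrist force reached about 50 N at the end of one move. That is well under the 120 N wrist limit. I think the contact was on the finger and not the gripper's body, where the limit is 40 N, but I did not confirm it.
- **Measurements that disagreed:** The top view and the wrist view differed by about 4–5 mm on where the case lies in x. I relied on the contact force for the final push instead.

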